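Start a crank clamp screw in its thread without crossing it

ROBOT

A 6-joint arm with a two-finger parallel gripper is mounted at the origin on a cart in front of the work surface, level with it; the furniture and walls round the work are solid. World frame = base frame: x ahead of the robot, y to its left, z up, the work surface at z = 0. Lengths are in m, angles in degrees, forces in N, time in s.
With the tool pointing down it reaches from about 0.4 to 0.825 m from the base axis. Payload 7 kg.
Tool frame: the origin (TCP) lies midway between the tips of the shut fingers; the grasp point (between the pads) lies 19 mm behind it (ctrl.grip_point_offset is the distance from the TCP to the grasp point, in m); x points along the fingers, y is the direction in which the jaws open and shut, and the axes are right-handed (so a half turn about x gives the same grasp; the last joint's range is limited). The gripper opens to 88 mm and grips with 3 to 60 N. Pads are 19 mm wide; open, the fingers measure 130 mm over their backs; the gripper's body (78 mm by 193 mm) begins 47 mm behind the grasp point.
Start: joints at [80.163, 20.546, 0.682, 0, -70.136, -16.507], TCP at [0.3, 0.605, 0.227] pointing down, gripper open.
Joint ranges: [-176.03, 176.03], [-82.01, 121.73], [-58.28, 71.71], [-173.87, 95.51], [-174.79, -0.11], [-173.66, 173.66]. Speed limits (degrees/s): [136.94, 136.94, 172.46, 180, 180, 180].

INTERFACE

Orientations are given as [roll, pitch, yaw] about the fixed x, y, z axes, in that order (R = Rz(yaw) Ry(pitch) Rx(roll)).
In Python, from plant import ctrl gives the robot as it stands.
- The arm moves only by the tool drive_tool, never from a script. Its argument "plan" is a list of rows, each a list of 3 entries, a list of its own where there are three numbers: the shift along the tool's x, y, z in m, then the turn, a rotation vector about the tool's x, y, z in degrees, then the opening, from 0 (shut) to 1 (fully open). In form: [[[dx, dy, dz], [wx, wy, wz], grip], ...]. A call has 1 to 20 rows; each row is the pose to reach, as a shift and turn from the pose measured when the call began, along the tool's axes at that moment; what a row does not reach only later rows make up. A row lasts 1/12 s, in which the tool goes at most 41.7 mm and 7.16 degrees, less where a joint would pass 70% of its speed; a pose out of reach is approached as far as the arm can. A call with a gripper value outside its range is refused whole. The fingers move at their own pace and stop on an object; the grip force is fixed at half the most. Time passes only in rows, so rows that repeat a pose let the fingers close. It gives the time, the measured TCP pose, the force and the opening at its end, in the units of the state.
- ctrl.get_obs(): the state, without advancing time (a new reading comes with each control period).
- ctrl.snapshot(name): name is "side" or "top"; returns the picture (384x512x3 uint8, blue, green, red); there is no depth.
- ctrl.get_calibration(name): a dict with "fx", "fy", "cx", "cy" (pixels), "R" (3x3) and "t" (3): a world point X has camera coordinates R X + t. Camera axes: x right, y down, z forward; pixel columns grow to the right and rows downward; lengths in m; the calibration is good to about 2 mm. A picture is of the moment at which its call begins. get_calibration takes no time and is no camera call.
- ctrl.close_job(): hands the job in, once; it reports no verdict.
Trained networks look in the newest picture that a camera, given by its name, has taken for a name from the list of things; names that differ only in an ending like _2 or _b are one class to them, and where a whole thing is asked for, a point or a joint stands for the part that bears it (a point fixed in the world has none). Each returns a list of dicts, best first, with "confidence" (0 to 1); they miss things now and then, are a little off and sometimes report something else, mostly with a low value. They report only what shows in the picture. A call takes as long as a camera call. They do not tell look-alikes from the thing itself.
- ctrl.cut_out(camera, name): "pixels" (384x512 bool, what is visible of it) and "pixel" ([column, row] in pixels, amid what is visible of it).
- ctrl.landmark_of(camera, name): "pixel" ([column, row] in pixels: a listed point, or the origin of a listed thing).
The state is a dict: "clock": time; "joint_pos": joint angles; "qvel": joint speeds; "tau": joint torques, N m; "tool_pos": TCP position; "orientation": TCP orientation; "force": force on the tool from outside, world axes, zero at the start; "moment": the same for the moment, N m; "opening": finger opening in m.
Only numpy, scipy, OpenCV 4.12 (cv2) and the standard library are available. Lean on these libraries where they do the work, as an engineer would, in place of code of your own. Each camera call takes 0.05 s, during which the arm holds its last target. There are 200 camera calls.

TASK

Of the two clamping stations on the fixture, go to the one that has the toothed gear lying under it and take hold of the black crank handle of its clamp screw. Turn the screw backward (anticlockwise from above) until it drops into its thread, then turn it forward (clockwise) one full turn from there, and finish still gripping the handle so that the screw is held started. Leave the other station's screw alone, and do not disturb the gear or the setting block.

Things in the scene. Friction and masses are not known exactly. Their poses are not given: they have to be found in the camera images.
- fixture: grey and bare-metal two-station clamping fixture fixed to the table: base plate 150 x 340 x 14 mm, origin at the centre of its underside, long side along its y. At each station a rear column (+x) with an arm carries a round steel boss (54 mm across, rim 116 mm above the table) with an upright right-hand clamp screw. The two screws are alike; turning takes about 1 N at the handle.
- station_1 (a point): point on top of the base plate straight below screw 1 (at the fixture's own -y end, 95 mm from its middle), 14 mm above the table. A screw not yet dropped in turns back freely (1.2 to 4.2 rad to the entry); turned forward instead it jams without sinking. Once dropped it turns back at most 0.45 rad further, to a stop.
- station_2 (a point): the same for screw 2, at the fixture's own +y end. A hand that grips a handle can keep its direction and height while it carries it round the axis: the handle spins on its pin, and the screw sinks beneath it by its own weight (about 3.5 N), its pin sliding down through the handle.
- hub_1 (a point): centre of the top of the dark steel hub (28 mm across) of screw 1, on its vertical turning axis. 139 mm above station_1 while the screw rides on top of its thread, about 131 mm once dropped into the thread entry, then 8 mm lower per turn forward (123 mm after one turn). Forward is clockwise from above. At which angle the thread entry lies is hidden and differs from run to run.
- hub_2 (a point): centre of the top of the dark steel hub (28 mm across) of screw 2, on its vertical turning axis. 139 mm above station_2 while the screw rides on top of its thread, about 131 mm once dropped into the thread entry, then 8 mm lower per turn forward (123 mm after one turn). Forward is clockwise from above. At which angle the thread entry lies is hidden and differs from run to run.
- handle_1: black upright crank handle 1: plastic cylinder, 24 mm across, 38 mm tall, origin at the centre of its underside, z up. On a vertical steel pin 45 mm from the screw's axis; at first its underside is 0.5 mm above hub_1's height and 1.5 mm above the crank arm, and the pin's 16 mm cap ends 28 mm above its top. It spins freely on the pin and slides freely up it by up to 21 mm.
- handle_2: black upright crank handle 2: plastic cylinder, 24 mm across, 38 mm tall, origin at the centre of its underside, z up. On a vertical steel pin 45 mm from the screw's axis; at first its underside is 0.5 mm above hub_2's height and 1.5 mm above the crank arm, and the pin's 16 mm cap ends 28 mm above its top. It spins freely on the pin and slides freely up it by up to 21 mm.
- gear: loose steel spur gear, 60 mm across and 20 mm high, lying flat on the base plate under one of the two screws (which one differs); origin at the centre of its underside
- setting_block: loose steel block with three holes in its top, 25 x 75 x 50 mm, standing under the other screw; origin at the centre of its underside
Not all that is in view belongs to the job. What is shaped like the gear but blue, red or yellow is not meant.

How it is judged:
By the outcome, as a careful person would: the job done as asked, in the order asked, and still so for the second after the job is handed in, while the arm keeps its last pose, push and grip.
It also fails if it takes over 58 s, if anything falls off the work surface, if the arm or the gripper's body presses on something with over 40 N, if the wrist force passes 120 N, or if a joint passes its speed limit or range.

## Working session

There is one attempt and no reset: what is moved stays moved. The work goes in short steps, Python scripts to look and compute and a tool call to move; the robot and the scene stay as the last step left them, time stands still between calls to the robot, and variables do not carry over. Pictures are saved under pics/ and viewed, about 8 in all and at most 12, crops included, and the job is handed in when it is done.

Besides the shell and the picture viewer there is one more tool, called as name(argument=value, ...) on one line, values as JSON. drive_tool: Moves the arm, as the interface text tells. Its arguments: {"type":"object","properties":{"plan":{"type":"array","items":{"type":"array"}}},"required":["plan"]}

```bash
mkdir -p pics; ls
python3 - <<'E'
from plant import ctrl
import cv2, numpy as np
o=ctrl.get_obs(); print({k:np.round(v,3) for k,v in o.items()}, ctrl.grip_point_offset)
ims=[]
for c in ("top","side"):
    im=ctrl.snapshot(c); cv2.imwrite(f"pics/{c}0.png",im)
    K=ctrl.get_calibration(c); print(c,K["fx"],K["cx"],K["cy"],np.round(-K["R"].T@K["t"],3),np.round(K["R"],2).tolist())
    for n in ("gear","setting_block","handle_1","hub_1","station_1","fixture"):
        try: print(c,n,[(np.round(d["pixel"],1).tolist(),round(d["confidence"],2)) for d in ctrl.landmark_of(c,n)])
        except Exception as e: print(n,e)
    ims.append(im)
E
```

```text
pics
{'clock': np.float64(0.0), 'joint_pos': array([ 8.0162e+01,  2.0592e+01,  6.3300e-01, -1.9000e-02, -7.0137e+01,
       -1.6506e+01]), 'qvel': array([-0.026,  0.003, -0.145, -0.048, -0.069,  0.062]), 'tau': array([-2.0000e-03, -5.8271e+01,  2.9306e+01,  6.9980e+00,  7.0000e-03,
       -0.0000e+00]), 'tool_pos': array([0.299, 0.604, 0.226]), 'orientation': array([  96.142,   89.902, -110.208]), 'force': array([-0.638, -0.55 , -0.019]), 'moment': array([-0.036, -0.023,  0.02 ]), 'opening': np.float64(0.088)} 0.0188
top 400.5015659612293 250.28881540154387 194.66131143863845 [0.397 0.103 0.948] [[-0.01, -1.0, 0.01], [-0.98, 0.0, -0.19], [0.19, -0.01, -0.98]]
top gear [([165.5, 188.8], 0.95), ([284.5, 132.7], 0.67), ([161.5, 240.2], 0.6), ([234.4, 189.4], 0.52)]
top setting_block [([217.1, 193.6], 0.74), ([312.9, 209.6], 0.68), ([235.3, 190.8], 0.18)]
top handle_1 [([312.3, 210.8], 0.73), ([215.6, 192.7], 0.68), ([328.4, 221.1], 0.5)]
top hub_1 [([320.7, 202.9], 0.74), ([232.8, 178.0], 0.66), ([236.1, 190.1], 0.56)]
top station_1 [([309.2, 210.0], 0.97), ([234.0, 191.9], 0.96)]
top fixture [([270.4, 201.8], 0.62)]
side 391.0601418031443 254.65670124755658 190.61695198891636 [ 0.511 -0.553  0.708] [[1.0, -0.08, 0.01], [-0.05, -0.68, -0.74], [0.07, 0.73, -0.68]]
side gear [([328.7, 248.8], 0.82), ([213.2, 169.8], 0.76), ([252.5, 169.3], 0.67), ([257.1, 210.9], 0.61), ([181.0, 230.1], 0.59)]
side setting_block [([244.1, 271.4], 0.75)]
side handle_1 [([217.8, 233.4], 0.68), ([243.0, 160.3], 0.49)]
side hub_1 [([263.5, 168.2], 0.84), ([245.6, 227.3], 0.58)]
side station_1 [([245.4, 272.8], 0.9), ([257.3, 207.8], 0.73)]
side fixture [([252.7, 240.8], 0.88)]
```

Run:
```python
import cv2, numpy as np
a=cv2.imread("pics/top0.png")[110:290,150:390]; b=cv2.imread("pics/side0.png")[110:320,150:390]
cv2.imwrite("pics/a1.png",cv2.resize(a,None,fx=3.3,fy=3.3,interpolation=2)); cv2.imwrite("pics/b1.png",cv2.resize(b,None,fx=2.8,fy=2.8,interpolation=2))
```

```text
(no output)
```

View pics/a1.png

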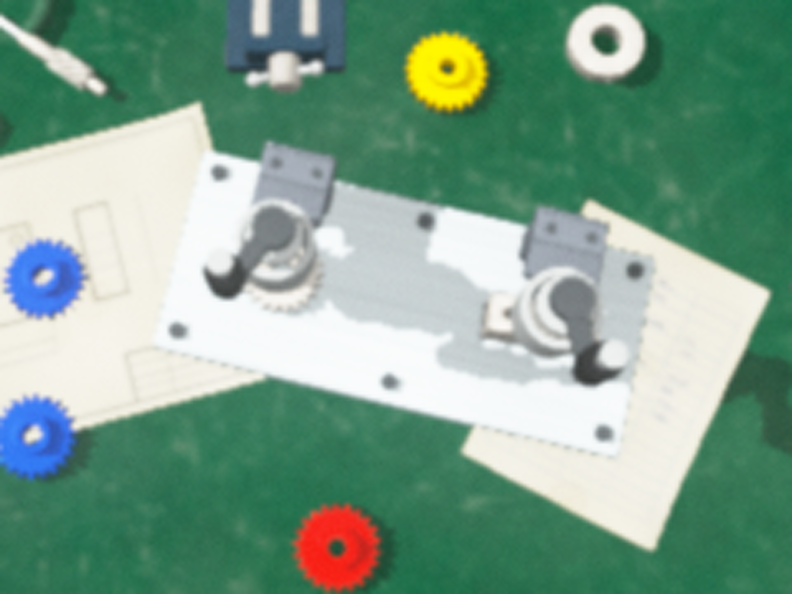

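View pics/b1.png

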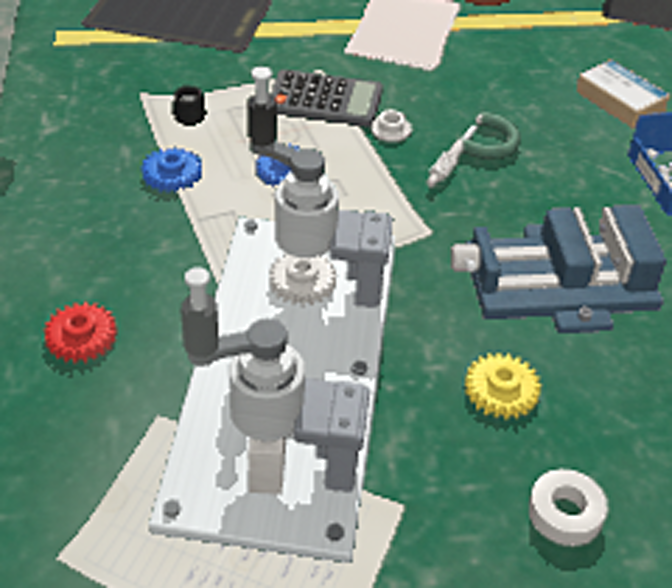

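View pics/side0.png

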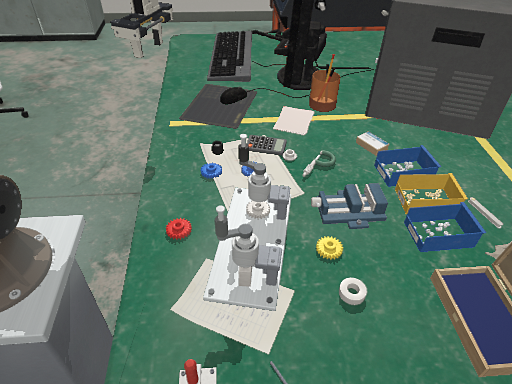

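The gear candidates are steel (235,192) in top, blue (165,189) and (161,240), yellow (285,131) and red (252,276). Only the steel one lies on the base plate under a screw: the left (+y) station, the far one in the side view at about (257,208). Both enlarged crops show it, and the setting block is under the near (-y) screw. So the target is station_2, with its handle at top (217,192) and side (243,155). Next I triangulate.

```bash
cat > h.py <<'E'
from plant import ctrl
import cv2, numpy as np
from scipy.spatial.transform import Rotation as Ro
def P(c):
    K=ctrl.get_calibration(c); return np.array([[K["fx"],0,K["cx"]],[0,K["fy"],K["cy"]],[0,0,1]])@np.c_[K["R"],K["t"]]
def proj(c,X):
    u=P(c)@np.r_[X,1]; return u[:2]/u[2]
def tri(a,b):
    X=cv2.triangulatePoints(P("top"),P("side"),np.float64(a),np.float64(b)).ravel(); X=X[:3]/X[3]
    return X, np.linalg.norm(proj("top",X)-a)
def at_z(c,p,z):
    M=P(c); A=M[:,:2]; H=np.c_[A,M[:,2]*z+M[:,3]]; q=np.linalg.solve(H,np.r_[p,1]); return q[:2]/q[2]
def pose():
    o=ctrl.get_obs(); return o, np.array(o["tool_pos"]), Ro.from_euler("xyz",o["orientation"],degrees=True)
E
python3 - <<'E'
from h import *
for n,a,b in (("handle",(215.6,192.7),(243,160.3)),("hub",(232.8,178),(263.5,168.2)),("st2",(234,191.9),(257.3,207.8)),
 ("st1",(309.2,210),(245.4,272.8)),("hub1",(320.7,202.9),(245.6,227.3)),("han1",(328.4,221.1),(217.8,233.4))):
    X,e=tri(a,b); print(n,X.round(4),round(e,2))
for n,p,q,z in (("hub",(232.8,178),(263.5,168.2),.153),("st2",(234,191.9),(257.3,207.8),.014),("han",(215.6,192.7),(243,160.3),.1535)): print(n,at_z("top",p,z).round(4),at_z("side",q,z).round(4))
o,p,R=pose(); print(R.as_matrix().round(3))
for c in("top","side"):
    ctrl.snapshot(c)
    for n in("handle_2","hub_2"):
        for d in ctrl.cut_out(c,n)[:4]:
            ys,xs=np.where(d["pixels"]); print(c,n,np.round(d["pixel"],1),round(d["confidence"],2),xs.min(),xs.max(),ys.min(),ys.max(),len(xs))
im=cv2.imread("pics/top0.png")[160:220,195:265]; im2=cv2.imread("pics/side0.png")[125:215,215:305]
cv2.imwrite("pics/c1.png",np.hstack([cv2.resize(im,(420,360),interpolation=0),cv2.resize(im2,(360,360),interpolation=0)]))
E
```

```text
handle [0.5537 0.1624 0.1459] 1.57
hub [0.5913 0.1281 0.1458] 1.71
st2 [0.5834 0.1287 0.0205] 0.17
st1 [ 0.5421 -0.0505  0.0036] 0.17
hub1 [ 0.5386 -0.0505  0.1488] 1.94
han1 [ 0.4933 -0.0643  0.1532] 1.8
hub [0.586  0.1276] [0.5939 0.1207]
st2 [0.5851 0.1289] [0.5837 0.135 ]
han [0.5555 0.1623] [0.5499 0.1516]
[[ 0.    -0.444 -0.896]
 [ 0.    -0.896  0.444]
 [-1.    -0.     0.   ]]
top handle_2 [218.2 193.8] 0.67 212 224 189 200 98
top handle_2 [329.8 222.5] 0.58 325 335 216 226 73
top handle_2 [272.4 199.9] 0.51 197 348 153 247 8891
top handle_2 [237.5 198.5] 0.23 225 246 191 202 93
top hub_2 [322.6 204.4] 0.82 312 338 193 226 456
top hub_2 [228.5 184.6] 0.78 212 240 172 200 455
side handle_2 [242.2 150.7] 0.53 239 248 146 160 132
side hub_2 [235.1 230.7] 0.85 215 254 206 249 813
side hub_2 [251.2 166. ] 0.74 237 267 134 183 606
side hub_2 [247.1 240.9] 0.45 203 291 134 311 8618
```

View pics/c1.png

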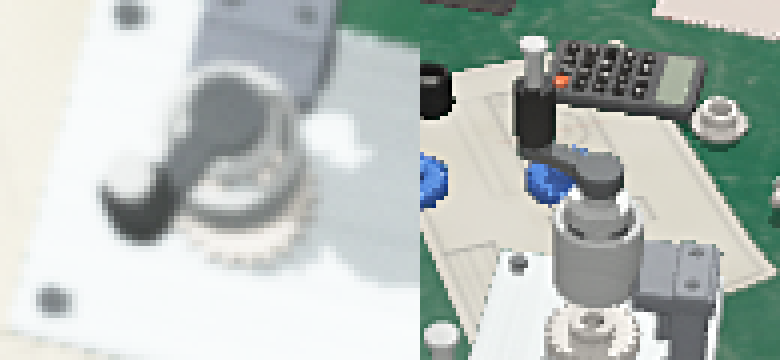

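The crop shows crank 2 with its hub disk at top (234.5,177.8) and side (260,165.8). The cap is at top (216.5,188.3) and side (243.2,135). I triangulate these hand-read pixels and fit all of it with the known geometry.

Run:
```python
from h import *
from scipy.optimize import least_squares
for n,a,b in (("hub",(234.5,177.8),(260,165.8)),("cap",(216.5,188.3),(243.2,135)),("gear/st2",(234,191.9),(257.3,207.8))):
    X,e=tri(a,b); print(n,X.round(4),round(e,2))
# joint fit: axis xy, crank angle, height offset; heights from triangulation are the check
ob=[("top",(234.5,177.8),0,.153),("side",(260,165.8),0,.153),("top",(216.5,188.3),1,.2195),("side",(243.2,135),1,.2195),
("side",(243.7,146.2),1,.1915),("side",(243.2,161.2),1,.1535),("top",(234,191.9),0,.014),("side",(257.3,207.8),0,.014)]
def f(v):
    r=[]
    for c,p,k,z in ob:
        X=np.array([v[0]+k*.045*np.cos(v[2]),v[1]+k*.045*np.sin(v[2]),z+v[3]]); r+=list(proj(c,X)-p)
    return np.array(r)
s=least_squares(f,[.585,.128,2.4,0],loss="soft_l1"); v=s.x
print(v.round(4),np.degrees(v[2]), "handle",v[0]+.045*np.cos(v[2]),v[1]+.045*np.sin(v[2])); print(f(v).reshape(-1,2).round(1))
```

```text
hub [0.5858 0.1241 0.1575] 0.22
cap [0.5508 0.1558 0.22  ] 0.15
gear/st2 [0.5834 0.1287 0.0205] 0.17
[5.8600e-01 1.2750e-01 2.4767e+00 3.0000e-04] 141.9028136985068 handle 0.5506360500560159 0.15529989405506306
[[-1.7  0.1]
 [-0.3  0.5]
 [ 0.2 -0.1]
 [-0.2  0.2]
 [-0.6 -0.5]
 [ 0.  -2. ]
 [ 0.6 -0.4]
 [ 1.2  2. ]]
```

drive_tool(plan=[[[-0.035, 0, 0], [0, 0, 0], 1], [[-0.035, 0.02, -0.03], [0, 0, 0], 1], [[-0.035, 0.04, -0.06], [0, 0, 0], 1], [[-0.035, 0.06, -0.09], [0, 0, 0], 1], [[-0.035, 0.08, -0.12], [0, 0, 0], 1], [[-0.035, 0.1, -0.15], [0, 0, 0], 1], [[-0.035, 0.12, -0.18], [0, 0, 0], 1], [[-0.035, 0.14, -0.21], [0, 0, 0], 1], [[-0.035, 0.16, -0.24], [0, 0, 0], 1], [[-0.035, 0.18, -0.27], [0, 0, 0], 1], [[-0.035, 0.2, -0.3], [0, 0, 0], 1], [[-0.035, 0.22, -0.33], [0, 0, 0], 1], [[-0.035, 0.24, -0.36], [0, 0, 0], 1], [[-0.035, 0.26, -0.39], [0, 0, 0], 1], [[-0.035, 0.28, -0.41], [0, 0, 0], 1], [[-0.035, 0.29, -0.425], [0, 0, 0], 1], [[-0.035, 0.29, -0.425], [0, 0, 0], 1], [[-0.035, 0.29, -0.425], [0, 0, 0], 1], [[-0.035, 0.29, -0.425], [0, 0, 0], 1]])

```text
clock: 2.58
tool_pos: [0.5516, 0.1565, 0.2616]
orientation: [-48.7, 90.0, 104.9]
force: [-0.3, 0.2, 0.4]
opening: 0.0876
```

Run:
```python
from h import *
o,p,R=pose(); print(p.round(4),R.as_matrix().round(3).tolist(),o["joint_pos"])
im2=ctrl.snapshot("side").copy()
print("tip px",proj("side",p), "cap exp",proj("side",[p[0],p[1],.2195]))
cv2.imwrite("pics/d1.png",cv2.resize(im2[80:220,180:330],(750,700)[:2] if 0 else (640,597),interpolation=0))
```

```text
[0.5516 0.1565 0.2616] [[-0.0, -0.444, -0.896], [0.0, -0.896, 0.444], [-1.0, -0.0, 0.0]] [ 3.53729856e+01  9.79923753e+00 -9.34007030e+00 -9.58624419e-03
 -7.08573156e+01  2.82588430e+01]
tip px [243.3089679  118.41471408] cap exp [243.44071737 135.01481448]
```

View pics/d1.png

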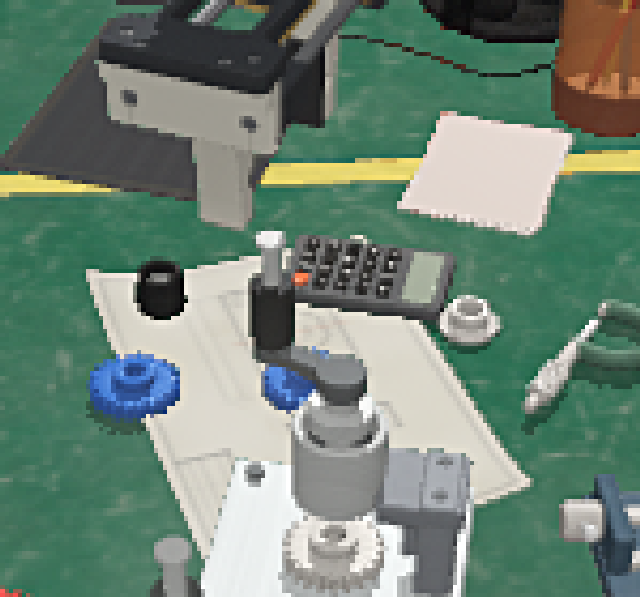

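The side view shows the cap at (243.3,135.8) against (243.4,135.0) predicted, so the hand is centred over the pin. I descend.

drive_tool(plan=[[[0.02, 0.001, 0], [0, 0, 0], 1], [[0.04, 0.001, 0], [0, 0, 0], 1], [[0.06, 0.001, 0], [0, 0, 0], 1], [[0.08, 0.001, 0], [0, 0, 0], 1], [[0.09, 0.001, 0], [0, 0, 0], 1], [[0.099, 0.001, 0], [0, 0, 0], 1], [[0.099, 0.001, 0], [0, 0, 0], 1], [[0.099, 0.001, 0], [0, 0, 0], 1]])

```text
clock: 3.3
tool_pos: [0.5512, 0.1564, 0.163]
orientation: [-153.2, 90.0, 0.5]
force: [-0.1, 0.7, 0.7]
opening: 0.0877
```

drive_tool(plan=[[[0, 0, 0], [0, 0, 0], 0.5], [[0, 0, 0], [0, 0, 0], 0.35], [[0, 0, 0], [0, 0, 0], 0.3], [[0, 0, 0], [0, 0, 0], 0.2], [[0, 0, 0], [0, 0, 0], 0.1], [[0, 0, 0], [0, 0, 0], 0], [[0, 0, 0], [0, 0, 0], 0], [[0, 0, 0], [0, 0, 0], 0]])

```text
clock: 3.97
tool_pos: [0.5513, 0.1564, 0.163]
orientation: [-151.8, 90.0, 1.9]
force: [0.2, -0.0, 0.9]
opening: 0.0401
```

drive_tool(plan=[[[0, 0, 0], [0, 0, 0], 0], [[0, 0, 0], [0, 0, 0], 0], [[0, 0, 0], [0, 0, 0], 0], [[0, 0, 0], [0, 0, 0], 0], [[0, 0, 0], [0, 0, 0], 0], [[0, 0, 0], [0, 0, 0], 0]])

```text
clock: 4.47
tool_pos: [0.5512, 0.1564, 0.163]
orientation: [-175.9, 90.0, -22.1]
force: [-0.7, -0.6, 0.7]
opening: 0.0236
```

```bash
cat >> h.py <<'E'
def rows(ang0,dang,n,c=(.586,.127),r=.045):
    "anticlockwise dang rad in n rows, from crank angle ang0; prints tool-axis shifts"
    o,p,R=pose(); c=np.array(c)
    out=[]
    for k in range(1,n+1):
        a=ang0+dang*k/n; w=np.r_[c+r*np.array([np.cos(a),np.sin(a)])-p[:2],0]
        out.append([R.inv().apply(w).round(4).tolist(),[0,0,0],0])
    return out
def st():
    o,p,R=pose(); d=p[:2]-np.array([.586,.127]); print("t",round(float(o["clock"]),2),p.round(4),"ang",np.arctan2(d[1],d[0]).round(3),"r",np.hypot(*d).round(4),"F",np.round(o["force"],1),"M",np.round(o["moment"],2),"op",round(float(o["opening"]),4))
E
python3 - <<'E'
from h import *
st()
t=ctrl.snapshot("side"); cv2.imwrite("pics/e_side.png",t); cv2.imwrite("pics/e_top.png",ctrl.snapshot("top"))
t2=cv2.imread("pics/e_top.png")
cv2.imwrite("pics/e1.png",np.hstack([cv2.resize(t[110:220,200:310],(400,400),interpolation=0),cv2.resize(t2[140:240,180:280],(400,400),interpolation=0)]))
d=rows(2.477,.3,6); print(d)
E
```

```text
t 4.47 [0.5512 0.1564 0.163 ] ang 2.44 r 0.0455 F [-0.7 -0.6  0.7] M [ 0.03  0.13 -0.02] op 0.0236
[[[-0.0, 0.004, 0.0003], [0, 0, 0], 0], [[-0.0, 0.0062, 0.0006], [0, 0, 0], 0], [[-0.0, 0.0084, 0.0008], [0, 0, 0], 0], [[-0.0, 0.0107, 0.0008], [0, 0, 0], 0], [[-0.0, 0.0129, 0.0008], [0, 0, 0], 0], [[-0.0, 0.0152, 0.0006], [0, 0, 0], 0]]
```

View pics/e1.png

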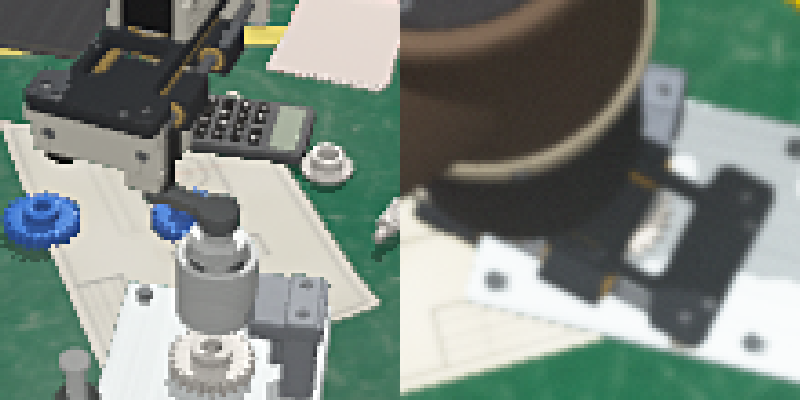

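The handle is gripped (opening 23.6 mm). The side view shows the hub at about (258,167) and the gear undisturbed. I start the backward (anticlockwise) turn.

drive_tool(plan=[[[0, 0.002, 0.0002], [0, 0, 0], 0], [[0, 0.004, 0.0003], [0, 0, 0], 0], [[0, 0.0065, 0.0004], [0, 0, 0], 0], [[0, 0.009, 0.0004], [0, 0, 0], 0], [[0, 0.0115, 0.0004], [0, 0, 0], 0], [[0, 0.0135, 0.0002], [0, 0, 0], 0], [[0, 0.0135, 0.0002], [0, 0, 0], 0]])

```text
clock: 5.15
tool_pos: [0.5447, 0.1438, 0.163]
orientation: [91.9, 90.0, -114.4]
force: [-2.6, 0.3, 1.0]
opening: 0.0235
```

```bash
cat >> h.py <<'E'
T0=cv2.imread("pics/e_side.png")
def hub(save=None):
    "row shift of hub and of the fixed boss (drift check) in the side view"
    im=ctrl.snapshot("side")
    if save: cv2.imwrite(save,im)
    for nm,(x0,x1,y0,y1) in (("hub",(249,268,162,173)),("boss",(248,272,180,202))):
        t=T0[y0:y1,x0:x1]; s=im[y0-8:y1+12,x0-5:x1+5]
        m=cv2.matchTemplate(cv2.resize(s,None,fx=4,fy=4,interpolation=2),cv2.resize(t,None,fx=4,fy=4,interpolation=2),cv2.TM_CCOEFF_NORMED)
        _,v,_,l=cv2.minMaxLoc(m); print(nm,"dx",l[0]/4-5,"dy",l[1]/4-8,"score",round(v,2))
E
python3 -c "
from h import *
st(); hub(); print(rows(2.777,.4,6))"
```

```text
t 5.15 [0.5447 0.1438 0.163 ] ang 2.756 r 0.0446 F [-2.6  0.3  1. ] M [ 0.12  0.67 -0.03] op 0.0235
hub dx 0.0 dy 0.25 score 0.85
boss dx 0.0 dy 0.0 score 0.99
[[[0.0, 0.0039, -0.0], [0, 0, 0], 0], [[0.0, 0.0069, -0.0006], [0, 0, 0], 0], [[0.0, 0.0098, -0.0014], [0, 0, 0], 0], [[0.0, 0.0126, -0.0023], [0, 0, 0], 0], [[0.0, 0.0154, -0.0035], [0, 0, 0], 0], [[0.0, 0.0181, -0.0048], [0, 0, 0], 0]]
```

```bash
python3 -c "
from h import *
print(*rows(2.756,.8,12),sep='\n')"
```

```text
[[0.0, 0.003, 0.0001], [0, 0, 0], 0]
[[0.0, 0.006, -0.0004], [0, 0, 0], 0]
[[0.0, 0.0089, -0.0011], [0, 0, 0], 0]
[[0.0, 0.0117, -0.002], [0, 0, 0], 0]
[[0.0, 0.0145, -0.0031], [0, 0, 0], 0]
[[0.0, 0.0172, -0.0044], [0, 0, 0], 0]
[[0.0, 0.0199, -0.0058], [0, 0, 0], 0]
[[0.0, 0.0224, -0.0075], [0, 0, 0], 0]
[[0.0, 0.0248, -0.0093], [0, 0, 0], 0]
[[0.0, 0.0271, -0.0112], [0, 0, 0], 0]
[[0.0, 0.0292, -0.0133], [0, 0, 0], 0]
[[0.0, 0.0312, -0.0155], [0, 0, 0], 0]
```

drive_tool(plan=[[[0, 0.003, 0], [0, 0, 0], 0], [[0, 0.006, -0.0004], [0, 0, 0], 0], [[0, 0.009, -0.0011], [0, 0, 0], 0], [[0, 0.0117, -0.002], [0, 0, 0], 0], [[0, 0.0145, -0.0031], [0, 0, 0], 0], [[0, 0.0172, -0.0044], [0, 0, 0], 0], [[0, 0.0199, -0.0058], [0, 0, 0], 0], [[0, 0.0224, -0.0075], [0, 0, 0], 0], [[0, 0.0248, -0.0093], [0, 0, 0], 0], [[0, 0.027, -0.0112], [0, 0, 0], 0], [[0, 0.0292, -0.0133], [0, 0, 0], 0], [[0, 0.031, -0.0155], [0, 0, 0], 0], [[0, 0.031, -0.0155], [0, 0, 0], 0]])

```text
clock: 6.28
tool_pos: [0.5468, 0.1096, 0.1639]
orientation: [-137.2, 89.8, 16.5]
force: [6.7, 2.6, 0.0]
opening: 0.0231
```

```bash
python3 -c "
from h import *
st(); hub('pics/f_side.png'); print(*rows(3.55,.4,8),sep='\n')
im=cv2.imread('pics/f_side.png'); cv2.imwrite('pics/f1.png',cv2.resize(im[110:220,200:310],(500,500),interpolation=0))"
```

```text
t 6.28 [0.5468 0.1096 0.1639] ang -2.724 r 0.0429 F [6.7 2.6 0. ] M [ 0.77 -2.49 -0.07] op 0.0231
hub dx 0.0 dy -0.5 score 0.72
boss dx 0.0 dy 0.0 score 0.99
[[-0.0, 0.0028, -0.0001], [0, 0, 0], 0]
[[-0.0, 0.0041, -0.0019], [0, 0, 0], 0]
[[-0.0, 0.0054, -0.0038], [0, 0, 0], 0]
[[0.0, 0.0065, -0.0057], [0, 0, 0], 0]
[[0.0, 0.0075, -0.0077], [0, 0, 0], 0]
[[0.0, 0.0085, -0.0098], [0, 0, 0], 0]
[[0.0, 0.0093, -0.0119], [0, 0, 0], 0]
[[0.0, 0.01, -0.014], [0, 0, 0], 0]
```

View pics/f1.png

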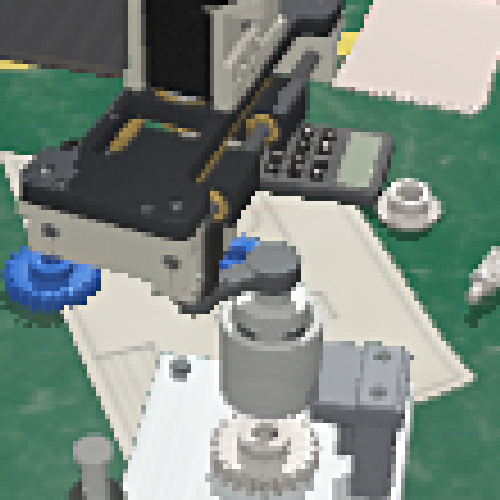

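Forces show my axis estimate was about 2 mm off. The three gripped poses with r = 45 mm fit an axis of (0.5873, 0.1293), so I use that. The hub still rides high. I continue in small steps.

```bash
sed -i 's/\.586,\.127/.5873,.1293/g' h.py
cat >> h.py <<'E'
def prof(im=None):
    im=ctrl.snapshot("side") if im is None else im
    print("rows160+",cv2.cvtColor(im,cv2.COLOR_BGR2GRAY)[160:182,257:262].mean(1).astype(int).tolist()); return im
E
python3 -c "
from h import *
prof(T0);prof(cv2.imread('pics/f_side.png'));st()
print(*rows(3.594,.3,6),sep='\n')"
```

```text
rows160+ [211, 217, 229, 128, 81, 86, 88, 88, 89, 90, 88, 77, 75, 72, 71, 144, 141, 154, 165, 166, 139, 140]
rows160+ [211, 216, 225, 148, 131, 136, 137, 136, 138, 145, 93, 74, 74, 70, 77, 143, 140, 155, 166, 168, 142, 142]
t 6.33 [0.5468 0.1096 0.1639] ang -2.69 r 0.045 F [ 7.1  1.2 -1. ] M [ 0.72 -2.53 -0.05] op 0.0231
[[0.0, 0.0013, -0.0018], [0, 0, 0], 0]
[[0.0, 0.0026, -0.0037], [0, 0, 0], 0]
[[0.0, 0.0037, -0.0057], [0, 0, 0], 0]
[[0.0, 0.0048, -0.0076], [0, 0, 0], 0]
[[0.0, 0.0057, -0.0097], [0, 0, 0], 0]
[[0.0, 0.0066, -0.0118], [0, 0, 0], 0]
```

drive_tool(plan=[[[0.0005, 0.0013, -0.0018], [0, 0, 0], 0], [[0.0005, 0.0026, -0.0037], [0, 0, 0], 0], [[0.0005, 0.0037, -0.0057], [0, 0, 0], 0], [[0.0005, 0.0048, -0.0076], [0, 0, 0], 0], [[0.0005, 0.0057, -0.0097], [0, 0, 0], 0], [[0.0005, 0.0066, -0.0118], [0, 0, 0], 0], [[0.0005, 0.0066, -0.0118], [0, 0, 0], 0]])

```text
clock: 6.92
tool_pos: [0.5549, 0.0982, 0.1634]
orientation: [-141.1, 89.8, 12.6]
force: [4.3, 2.3, 0.1]
opening: 0.0233
```

```bash
python3 -c "
from h import *
st();prof();print(*rows(3.894,.3,6),sep='\n')"
```

```text
t 6.92 [0.5549 0.0982 0.1634] ang -2.378 r 0.0449 F [4.3 2.3 0.1] M [ 0.82 -1.25  0.02] op 0.0233
rows160+ [176, 221, 229, 144, 131, 135, 136, 136, 138, 142, 106, 82, 72, 69, 68, 143, 140, 155, 166, 168, 142, 143]
[[0.0, 0.0007, -0.0016], [0, 0, 0], 0]
[[0.0, 0.0013, -0.0038], [0, 0, 0], 0]
[[0.0, 0.0018, -0.006], [0, 0, 0], 0]
[[0.0, 0.0022, -0.0082], [0, 0, 0], 0]
[[0.0, 0.0025, -0.0104], [0, 0, 0], 0]
[[0.0, 0.0027, -0.0126], [0, 0, 0], 0]
```

drive_tool(plan=[[[0, 0.0007, -0.0018], [0, 0, 0], 0], [[0, 0.0013, -0.0038], [0, 0, 0], 0], [[0, 0.0018, -0.006], [0, 0, 0], 0], [[0, 0.0022, -0.0082], [0, 0, 0], 0], [[0, 0.0025, -0.0104], [0, 0, 0], 0], [[0, 0.0027, -0.0126], [0, 0, 0], 0], [[0, 0.0027, -0.0126], [0, 0, 0], 0]])

```text
clock: 7.55
tool_pos: [0.5653, 0.0902, 0.1634]
orientation: [-141.7, 89.8, 12.0]
force: [3.4, 3.8, -0.3]
opening: 0.0234
```

```bash
python3 -c "
from h import *
st();prof();print(*rows(4.2,.3,6),sep='\n')"
```

```text
t 7.55 [0.5653 0.0902 0.1634] ang -2.084 r 0.0449 F [ 3.4  3.8 -0.3] M [ 1.47 -0.97 -0.02] op 0.0234
rows160+ [96, 89, 90, 87, 48, 54, 112, 111, 110, 115, 83, 85, 93, 94, 81, 108, 114, 141, 159, 169, 143, 142]
[[0.0, 0.0002, -0.0023], [0, 0, 0], 0]
[[0.0, 0.0001, -0.0045], [0, 0, 0], 0]
[[0.0, -0.0001, -0.0068], [0, 0, 0], 0]
[[0.0, -0.0003, -0.009], [0, 0, 0], 0]
[[0.0, -0.0007, -0.0112], [0, 0, 0], 0]
[[0.0, -0.0012, -0.0134], [0, 0, 0], 0]
```

```bash
python3 -c "
from h import *
im=prof(); cv2.imwrite('pics/g_side.png',im); cv2.imwrite('pics/g1.png',cv2.resize(im[130:210,220:300],(560,560),interpolation=0))"
```

```text
rows160+ [95, 90, 90, 87, 47, 59, 112, 110, 110, 115, 83, 85, 93, 95, 80, 108, 114, 141, 159, 169, 143, 142]
```

View pics/g1.png

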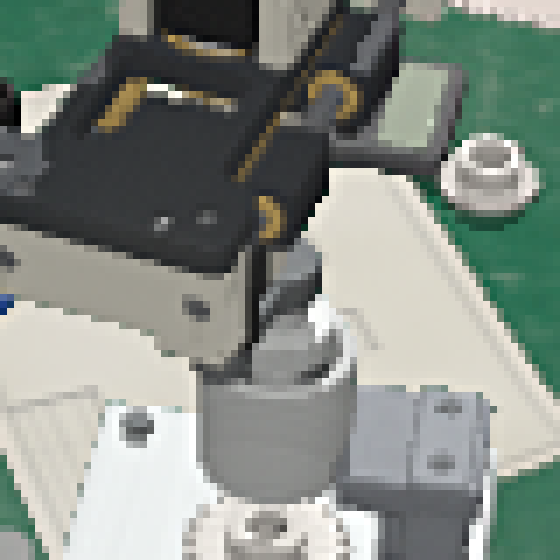

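The side view shows the hand beginning to cover the hub. The right part of the hub, near (262,170), is still visible and still high. I switch the profile to columns 263–266.

drive_tool(plan=[[[0, 0.0002, -0.0023], [0, 0, 0], 0], [[0, 0.0001, -0.0045], [0, 0, 0], 0], [[0, -0.0001, -0.0068], [0, 0, 0], 0], [[0, -0.0003, -0.009], [0, 0, 0], 0], [[0, -0.0003, -0.009], [0, 0, 0], 0]])

```text
clock: 8.07
tool_pos: [0.5734, 0.0866, 0.1633]
orientation: [-139.8, 89.8, 13.9]
force: [1.6, 4.8, -0.6]
opening: 0.0234
```

```bash
cat >> h.py <<'E'
def prof(im=None):
    im=ctrl.snapshot("side") if im is None else im
    g=cv2.cvtColor(im,cv2.COLOR_BGR2GRAY)[160:190]
    for c in (259,263,266): print(c,g[:,c:c+3].mean(1).astype(int).tolist())
    return im
def ft(c=(.5873,.1293)):
    o,p,R=pose(); d=p[:2]-np.array(c); u=d/np.hypot(*d); f=np.array(o["force"])[:2]; print("F radial out %.1f  F ccw %.1f"%(f@u, f@[-u[1],u[0]]))
E
python3 -c "
from h import *
prof(cv2.imread('pics/g_side.png'));st();ft();im=prof();cv2.imwrite('pics/h_side.png',im);print(*rows(4.4,.3,6),sep='\n')"
```

```text
259 [83, 88, 80, 60, 36, 66, 143, 142, 141, 148, 103, 95, 79, 67, 66, 134, 141, 155, 167, 167, 142, 142, 142, 147, 139, 152, 175, 140, 139, 140]
263 [91, 160, 161, 214, 187, 157, 131, 128, 120, 80, 55, 52, 104, 153, 197, 209, 186, 189, 183, 150, 137, 138, 112, 62, 117, 168, 151, 140, 138, 139]
266 [220, 218, 216, 216, 215, 216, 211, 212, 218, 220, 221, 220, 218, 227, 227, 237, 226, 174, 137, 121, 120, 135, 142, 182, 200, 152, 130, 131, 133, 132]
t 8.07 [0.5734 0.0866 0.1633] ang -1.886 r 0.0449 F [ 1.6  4.8 -0.6] M [ 1.85 -0.66 -0.02] op 0.0234
F radial out -5.0  F ccw 0.0
259 [63, 54, 50, 49, 52, 53, 55, 66, 66, 65, 65, 66, 66, 71, 75, 99, 87, 92, 106, 113, 115, 121, 121, 118, 139, 155, 175, 140, 138, 140]
263 [70, 95, 91, 83, 68, 40, 47, 133, 121, 92, 70, 74, 103, 154, 198, 209, 186, 190, 174, 148, 138, 139, 119, 64, 118, 168, 152, 140, 138, 137]
266 [35, 29, 29, 91, 160, 154, 219, 216, 218, 220, 220, 220, 207, 213, 222, 243, 220, 179, 136, 121, 121, 135, 141, 182, 200, 151, 131, 132, 134, 132]
[[0.0, -0.0003, -0.0024], [0, 0, 0], 0]
[[0.0, -0.0008, -0.0046], [0, 0, 0], 0]
[[0.0, -0.0014, -0.0067], [0, 0, 0], 0]
[[0.0, -0.0021, -0.0089], [0, 0, 0], 0]
[[0.0, -0.0029, -0.011], [0, 0, 0], 0]
[[0.0, -0.0038, -0.013], [0, 0, 0], 0]
```

drive_tool(plan=[[[0, -0.0005, -0.0022], [0, 0, 0], 0], [[0, -0.0011, -0.0043], [0, 0, 0], 0], [[0, -0.0018, -0.0065], [0, 0, 0], 0], [[0, -0.0026, -0.0087], [0, 0, 0], 0], [[0, -0.0026, -0.0087], [0, 0, 0], 0]])

```text
clock: 8.53
tool_pos: [0.5824, 0.0847, 0.1632]
orientation: [-148.9, 89.8, 4.8]
force: [0.4, 2.7, -0.8]
opening: 0.0233
```

```bash
sed -i 's/\.5873,\.1293/.5876,.1298/g' h.py; python3 -c "
from h import *
st();ft();im=prof();cv2.imwrite('pics/i_side.png',im);print(*rows(4.6,.4,8),sep='\n')"
```

```text
t 8.53 [0.5824 0.0847 0.1632] ang -1.686 r 0.0454 F [ 0.4  2.7 -0.8] M [ 0.95 -0.04  0.05] op 0.0233
F radial out -2.7  F ccw 0.1
259 [53, 51, 73, 62, 53, 53, 62, 52, 48, 43, 30, 145, 162, 160, 159, 146, 146, 158, 158, 157, 158, 162, 145, 118, 75, 62, 168, 143, 139, 140]
263 [49, 50, 47, 46, 43, 41, 50, 73, 74, 93, 102, 100, 95, 111, 154, 144, 144, 144, 139, 122, 124, 124, 83, 55, 119, 169, 153, 141, 138, 138]
266 [120, 119, 98, 96, 112, 78, 46, 104, 106, 134, 140, 172, 179, 215, 234, 241, 223, 173, 139, 123, 120, 137, 142, 182, 200, 151, 130, 131, 134, 132]
[[0.0, -0.0012, -0.0021], [0, 0, 0], 0]
[[0.0, -0.0021, -0.0042], [0, 0, 0], 0]
[[0.0, -0.0032, -0.0062], [0, 0, 0], 0]
[[0.0, -0.0043, -0.0081], [0, 0, 0], 0]
[[0.0, -0.0055, -0.01], [0, 0, 0], 0]
[[0.0, -0.0068, -0.0119], [0, 0, 0], 0]
[[0.0001, -0.0082, -0.0136], [0, 0, 0], 0]
[[0.0001, -0.0097, -0.0153], [0, 0, 0], 0]
```

drive_tool(plan=[[[0, -0.001, -0.0021], [0, 0, 0], 0], [[0, -0.0021, -0.0042], [0, 0, 0], 0], [[0, -0.0032, -0.0062], [0, 0, 0], 0], [[0, -0.0043, -0.0081], [0, 0, 0], 0], [[0, -0.0043, -0.0081], [0, 0, 0], 0]])

```text
clock: 9.0
tool_pos: [0.5919, 0.0847, 0.1631]
orientation: [-158.0, 89.8, -4.4]
force: [-0.1, 1.5, 0.5]
opening: 0.0232
```

```bash
python3 -c "
from h import *
st();ft();im=prof();cv2.imwrite('pics/j_side.png',im);print(*rows(4.8,.4,8),sep='\n')
x=[cv2.resize(cv2.imread(f'pics/{k}_side.png')[140:200,235:285],(390,468),interpolation=0) for k in 'hj']
cv2.imwrite('pics/j1.png',np.hstack(x))"
```

```text
t 9.0 [0.5919 0.0847 0.1631] ang -1.476 r 0.0453 F [-0.1  1.5  0.5] M [0.43 0.14 0.03] op 0.0232
F radial out -1.5  F ccw 0.0
259 [55, 54, 52, 58, 54, 58, 50, 47, 41, 62, 156, 161, 159, 162, 132, 137, 156, 159, 158, 158, 157, 162, 135, 87, 94, 124, 178, 142, 139, 141]
263 [51, 65, 98, 59, 52, 54, 62, 48, 46, 39, 58, 165, 162, 161, 139, 113, 109, 159, 158, 157, 158, 157, 143, 111, 72, 70, 156, 144, 139, 138]
266 [52, 51, 53, 52, 52, 51, 48, 38, 44, 47, 97, 155, 151, 151, 155, 155, 153, 152, 144, 153, 157, 181, 118, 103, 101, 122, 134, 134, 134, 133]
[[0.0, -0.0013, -0.0015], [0, 0, 0], 0]
[[0.0, -0.0026, -0.0033], [0, 0, 0], 0]
[[0.0, -0.004, -0.0051], [0, 0, 0], 0]
[[0.0, -0.0055, -0.0068], [0, 0, 0], 0]
[[0.0, -0.0071, -0.0084], [0, 0, 0], 0]
[[0.0, -0.0087, -0.0099], [0, 0, 0], 0]
[[0.0001, -0.0104, -0.0114], [0, 0, 0], 0]
[[0.0001, -0.0122, -0.0127], [0, 0, 0], 0]
```

View pics/j1.png

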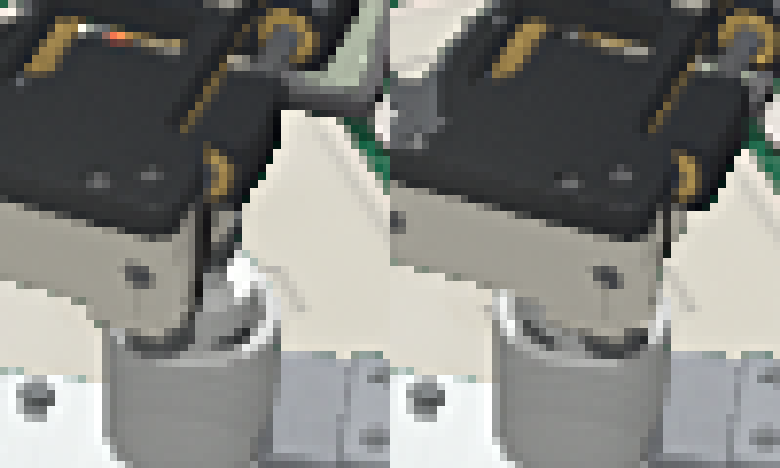

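The hub is now hidden behind the finger, with only the inside of the boss showing at its left, near (255,182). I rely on the tangential force until it reappears.

drive_tool(plan=[[[0, -0.0013, -0.0016], [0, 0, 0], 0], [[0, -0.0026, -0.0033], [0, 0, 0], 0], [[0, -0.004, -0.0051], [0, 0, 0], 0], [[0, -0.0055, -0.0068], [0, 0, 0], 0], [[0, -0.0055, -0.0068], [0, 0, 0], 0]])

```text
clock: 9.47
tool_pos: [0.6009, 0.0866, 0.1632]
orientation: [-159.1, 89.8, -5.4]
force: [-0.3, 0.6, -0.7]
opening: 0.0231
```

```bash
cat >> h.py <<'E'
def prof2(im=None):
    im=ctrl.snapshot("side") if im is None else im
    g=cv2.cvtColor(im,cv2.COLOR_BGR2GRAY)[155:190]
    for c in (250,253,256): print(c,g[:,c:c+2].mean(1).astype(int).tolist())
    return im
E
python3 -c "
from h import *
st();ft();im=prof2();cv2.imwrite('pics/k_side.png',im);prof2(T0);print(*rows(5.0,.4,8),sep='\n')"
```

```text
t 9.47 [0.6009 0.0866 0.1632] ang -1.272 r 0.0452 F [-0.3  0.6 -0.7] M [ 0.01  0.07 -0.02] op 0.0231
F radial out -0.7  F ccw -0.1
250 [56, 56, 57, 57, 57, 59, 57, 52, 49, 42, 139, 162, 159, 157, 157, 157, 158, 157, 157, 156, 174, 208, 178, 154, 151, 159, 201, 199, 176, 145, 133, 136, 134, 134, 134]
253 [55, 55, 56, 56, 57, 57, 56, 53, 51, 46, 55, 153, 161, 158, 157, 157, 157, 157, 157, 157, 156, 166, 163, 154, 135, 137, 146, 84, 76, 155, 169, 141, 136, 140, 139]
256 [55, 55, 55, 56, 56, 56, 56, 57, 51, 50, 44, 60, 166, 162, 158, 157, 157, 157, 157, 157, 157, 156, 162, 166, 169, 144, 142, 145, 132, 131, 165, 167, 138, 141, 139]
250 [213, 203, 199, 207, 208, 215, 162, 93, 84, 90, 95, 78, 77, 88, 81, 76, 83, 74, 146, 175, 216, 212, 178, 154, 151, 160, 202, 191, 164, 143, 133, 137, 134, 135, 134]
253 [207, 206, 211, 211, 213, 211, 184, 121, 86, 85, 90, 89, 80, 76, 68, 63, 139, 226, 255, 251, 213, 170, 164, 156, 135, 140, 149, 85, 77, 156, 169, 141, 137, 140, 138]
256 [207, 200, 201, 198, 201, 210, 221, 170, 137, 89, 87, 89, 89, 91, 91, 76, 74, 70, 64, 103, 137, 145, 162, 167, 168, 140, 141, 143, 132, 130, 166, 167, 139, 142, 139]
[[0.0, -0.0014, -0.0011], [0, 0, 0], 0]
[[0.0, -0.003, -0.0026], [0, 0, 0], 0]
[[0.0, -0.0047, -0.0041], [0, 0, 0], 0]
[[0.0, -0.0065, -0.0055], [0, 0, 0], 0]
[[0.0, -0.0084, -0.0067], [0, 0, 0], 0]
[[0.0, -0.0103, -0.0079], [0, 0, 0], 0]
[[0.0001, -0.0123, -0.009], [0, 0, 0], 0]
[[0.0001, -0.0143, -0.0099], [0, 0, 0], 0]
```

drive_tool(plan=[[[0, -0.0014, -0.0013], [0, 0, 0], 0], [[0, -0.003, -0.0026], [0, 0, 0], 0], [[0, -0.0047, -0.0041], [0, 0, 0], 0], [[0, -0.0065, -0.0055], [0, 0, 0], 0], [[0, -0.0065, -0.0055], [0, 0, 0], 0]])

```text
clock: 9.93
tool_pos: [0.6095, 0.0903, 0.1634]
orientation: [-154.0, 89.7, -0.3]
force: [1.4, -0.5, -0.7]
opening: 0.0233
```

```bash
python3 -c "
from h import *
st();ft();im=prof2();cv2.imwrite('pics/l_side.png',im);print(*rows(5.2,.4,8),sep='\n')"
```

```text
t 9.93 [0.6095 0.0903 0.1634] ang -1.064 r 0.0451 F [ 1.4 -0.5 -0.7] M [ 0.06 -0.25  0.01] op 0.0233
F radial out 1.1  F ccw 1.0
250 [55, 57, 58, 57, 52, 51, 43, 91, 164, 160, 157, 157, 157, 157, 157, 157, 158, 158, 139, 179, 225, 207, 172, 150, 149, 159, 200, 199, 177, 144, 132, 136, 134, 134, 133]
253 [55, 56, 57, 58, 55, 50, 49, 39, 126, 162, 159, 157, 157, 158, 157, 157, 156, 153, 166, 245, 249, 222, 172, 156, 141, 136, 138, 113, 81, 153, 168, 141, 136, 140, 138]
256 [54, 55, 55, 55, 57, 52, 49, 45, 37, 154, 162, 158, 157, 157, 157, 157, 157, 158, 158, 139, 129, 132, 150, 162, 167, 150, 140, 141, 138, 123, 165, 167, 139, 142, 139]
[[0.0, -0.0012, -0.0007], [0, 0, 0], 0]
[[0.0, -0.0031, -0.0019], [0, 0, 0], 0]
[[0.0, -0.0051, -0.0029], [0, 0, 0], 0]
[[0.0, -0.0072, -0.0039], [0, 0, 0], 0]
[[0.0, -0.0092, -0.0048], [0, 0, 0], 0]
[[0.0001, -0.0113, -0.0056], [0, 0, 0], 0]
[[0.0001, -0.0135, -0.0062], [0, 0, 0], 0]
[[0.0001, -0.0157, -0.0068], [0, 0, 0], 0]
```

drive_tool(plan=[[[0, -0.0014, -0.0008], [0, 0, 0], 0], [[0, -0.0031, -0.0019], [0, 0, 0], 0], [[0, -0.0051, -0.0029], [0, 0, 0], 0], [[0, -0.0072, -0.0039], [0, 0, 0], 0], [[0, -0.0092, -0.0048], [0, 0, 0], 0], [[0, -0.0092, -0.0048], [0, 0, 0], 0]])

```text
clock: 10.48
tool_pos: [0.6182, 0.0968, 0.1634]
orientation: [-152.0, 89.7, 1.7]
force: [0.4, -0.9, 0.3]
opening: 0.0232
```

```bash
python3 -c "
from h import *
st();ft();im=prof2();cv2.imwrite('pics/m_side.png',im);print(*rows(5.45,.4,8),sep='\n')"
```

```text
t 10.48 [0.6182 0.0968 0.1634] ang -0.823 r 0.045 F [ 0.4 -0.9  0.3] M [-0.22  0.11 -0.04] op 0.0232
F radial out 1.0  F ccw -0.3
250 [53, 50, 49, 40, 156, 163, 160, 160, 159, 144, 159, 158, 159, 164, 139, 79, 83, 80, 139, 189, 232, 214, 184, 152, 143, 154, 197, 223, 198, 151, 131, 135, 134, 134, 134]
253 [54, 51, 50, 45, 53, 166, 161, 158, 157, 157, 157, 157, 157, 158, 164, 122, 74, 81, 124, 200, 219, 247, 248, 218, 218, 171, 138, 130, 146, 162, 166, 139, 136, 140, 138]
256 [56, 54, 50, 48, 41, 73, 164, 160, 158, 157, 157, 157, 157, 157, 158, 162, 139, 114, 75, 71, 68, 70, 130, 136, 152, 165, 165, 157, 140, 138, 164, 166, 138, 141, 140]
[[0.0, -0.0017, -0.0006], [0, 0, 0], 0]
[[0.0, -0.0038, -0.0012], [0, 0, 0], 0]
[[0.0, -0.006, -0.0018], [0, 0, 0], 0]
[[0.0, -0.0082, -0.0022], [0, 0, 0], 0]
[[0.0, -0.0105, -0.0026], [0, 0, 0], 0]
[[0.0, -0.0127, -0.0028], [0, 0, 0], 0]
[[0.0001, -0.0149, -0.0029], [0, 0, 0], 0]
[[0.0001, -0.0172, -0.0029], [0, 0, 0], 0]
```

The hub's lower edge in column 256 moved from row 174 to 177, which matches an 8 mm drop. The entry lies between crank angles 5.22 and 5.46. To pin it down I approach the back stop gently, which lies 0.45 rad beyond the entry.

drive_tool(plan=[[[0, -0.0017, -0.0006], [0, 0, 0], 0], [[0, -0.0038, -0.0012], [0, 0, 0], 0], [[0, -0.006, -0.0018], [0, 0, 0], 0], [[0, -0.0082, -0.0022], [0, 0, 0], 0], [[0, -0.0082, -0.0022], [0, 0, 0], 0]])

```text
clock: 10.95
tool_pos: [0.6242, 0.1036, 0.1634]
orientation: [-147.9, 89.7, 5.8]
force: [0.0, 0.1, -0.7]
opening: 0.023
```

```bash
python3 -c "
from h import *
st();ft();print(*rows(5.65,.3,10),sep='\n')"
```

```text
t 10.95 [0.6242 0.1036 0.1634] ang -0.62 r 0.045 F [ 0.   0.1 -0.7] M [-0.15  0.13 -0.04] op 0.023
F radial out -0.1  F ccw 0.1
[[0.0, -0.0008, -0.0001], [0, 0, 0], 0]
[[0.0, -0.0021, -0.0003], [0, 0, 0], 0]
[[0.0, -0.0034, -0.0004], [0, 0, 0], 0]
[[0.0, -0.0048, -0.0005], [0, 0, 0], 0]
[[0.0, -0.0061, -0.0006], [0, 0, 0], 0]
[[0.0, -0.0075, -0.0006], [0, 0, 0], 0]
[[0.0, -0.0088, -0.0006], [0, 0, 0], 0]
[[0.0, -0.0102, -0.0005], [0, 0, 0], 0]
[[0.0, -0.0115, -0.0004], [0, 0, 0], 0]
[[0.0, -0.0129, -0.0002], [0, 0, 0], 0]
```

drive_tool(plan=[[[0, -0.0013, -0.0002], [0, 0, 0], 0], [[0, -0.0027, -0.0003], [0, 0, 0], 0], [[0, -0.0027, -0.0003], [0, 0, 0], 0]])

```text
clock: 11.2
tool_pos: [0.6258, 0.1061, 0.1634]
orientation: [-148.1, 89.7, 5.7]
force: [-0.3, -0.6, -0.4]
opening: 0.0233
```

```bash
python3 -c "
from h import *
st();ft()"
```

```text
t 11.2 [0.6258 0.1061 0.1634] ang -0.554 r 0.045 F [-0.3 -0.6 -0.4] M [-0.41  0.21 -0.05] op 0.0233
F radial out 0.1  F ccw -0.6
```

drive_tool(plan=[[[0, -0.0013, -0.0001], [0, 0, 0], 0], [[0, -0.0027, -0.0001], [0, 0, 0], 0], [[0, -0.0027, -0.0001], [0, 0, 0], 0]])

```text
clock: 11.45
tool_pos: [0.6269, 0.1081, 0.1633]
orientation: [-156.3, 89.7, -2.6]
force: [-0.2, -3.3, 0.3]
opening: 0.0231
```

```bash
python3 -c "
from h import *
st();ft()"
```

```text
t 11.45 [0.6269 0.1081 0.1633] ang -0.504 r 0.0449 F [-0.2 -3.3  0.3] M [-1.51  0.35  0.  ] op 0.0231
F radial out 1.4  F ccw -3.0
```

drive_tool(plan=[[[0, -0.0013, 0], [0, 0, 0], 0], [[0, -0.002, 0], [0, 0, 0], 0], [[0, -0.002, 0], [0, 0, 0], 0]])

```text
clock: 11.7
tool_pos: [0.6274, 0.1091, 0.1631]
orientation: [-174.3, 89.8, -20.6]
force: [-1.3, -4.7, -0.6]
opening: 0.0234
```

```bash
python3 -c "
from h import *
st();ft();a=2*np.pi-.54-.45; print(a); print(*rows(2*np.pi-.54,-1.5,20),sep='\n')"
```

```text
t 11.7 [0.6274 0.1091 0.1631] ang -0.479 r 0.0449 F [-1.3 -4.7 -0.6] M [-2.18  0.51  0.  ] op 0.0234
F radial out 1.0  F ccw -4.8
5.293185307179586
[[-0.0, 0.0061, 0.0004], [0, 0, 0], 0]
[[-0.0, 0.0094, 0.0011], [0, 0, 0], 0]
[[-0.0, 0.0126, 0.002], [0, 0, 0], 0]
[[-0.0, 0.0158, 0.0031], [0, 0, 0], 0]
[[-0.0, 0.0189, 0.0045], [0, 0, 0], 0]
[[-0.0, 0.0219, 0.0061], [0, 0, 0], 0]
[[-0.0, 0.0247, 0.0079], [0, 0, 0], 0]
[[-0.0001, 0.0274, 0.0099], [0, 0, 0], 0]
[[-0.0001, 0.03, 0.0121], [0, 0, 0], 0]
[[-0.0001, 0.0323, 0.0145], [0, 0, 0], 0]
[[-0.0001, 0.0345, 0.0171], [0, 0, 0], 0]
[[-0.0001, 0.0365, 0.0198], [0, 0, 0], 0]
[[-0.0001, 0.0383, 0.0227], [0, 0, 0], 0]
[[-0.0001, 0.0398, 0.0257], [0, 0, 0], 0]
[[-0.0001, 0.0411, 0.0288], [0, 0, 0], 0]
[[-0.0002, 0.0422, 0.032], [0, 0, 0], 0]
[[-0.0002, 0.0431, 0.0353], [0, 0, 0], 0]
[[-0.0002, 0.0437, 0.0386], [0, 0, 0], 0]
[[-0.0002, 0.044, 0.0419], [0, 0, 0], 0]
[[-0.0002, 0.0441, 0.0453], [0, 0, 0], 0]
```

The stop contact extrapolates to crank angle ≈ -0.54 rad, so the entry is at about 5.29 rad. That agrees with the drop interval. Now forward: I need to end at -0.99 rad after 2π + 0.45 from the stop. The first part is short, to check that it does not jam.

drive_tool(plan=[[[0, 0.0031, 0.0002], [0, 0, 0], 0], [[0, 0.0061, 0.0004], [0, 0, 0], 0], [[0, 0.0094, 0.0011], [0, 0, 0], 0], [[0, 0.0126, 0.002], [0, 0, 0], 0], [[0, 0.0158, 0.0031], [0, 0, 0], 0], [[0, 0.0189, 0.0045], [0, 0, 0], 0], [[0, 0.0219, 0.0061], [0, 0, 0], 0], [[0, 0.0247, 0.0079], [0, 0, 0], 0], [[0, 0.0274, 0.0099], [0, 0, 0], 0], [[0, 0.03, 0.0121], [0, 0, 0], 0], [[0, 0.0323, 0.0145], [0, 0, 0], 0], [[0, 0.0323, 0.0145], [0, 0, 0], 0]])

```text
clock: 12.7
tool_pos: [0.5991, 0.0861, 0.163]
orientation: [176.0, 89.8, -30.4]
force: [-1.8, -0.4, 0.4]
opening: 0.0232
```

```bash
python3 -c "
from h import *
st();ft();im=prof2(); o,p,R=pose(); d=p-[.5876,.1298,0]; a=np.arctan2(d[1],d[0]); print(*rows(a,-1.4,18),sep='\n')"
```

```text
t 12.7 [0.5991 0.0861 0.163 ] ang -1.314 r 0.0452 F [-1.8 -0.4  0.4] M [-0.43  0.34 -0.01] op 0.0232
F radial out -0.1  F ccw -1.9
250 [57, 57, 57, 57, 59, 58, 58, 53, 52, 45, 74, 164, 160, 158, 157, 157, 157, 157, 158, 156, 149, 217, 180, 153, 143, 153, 197, 225, 198, 151, 131, 135, 133, 134, 134]
253 [55, 56, 57, 56, 57, 56, 58, 56, 51, 49, 40, 112, 163, 159, 157, 157, 157, 157, 157, 157, 153, 165, 236, 253, 224, 168, 141, 129, 145, 162, 165, 139, 136, 139, 138]
256 [54, 54, 55, 55, 56, 55, 56, 55, 55, 50, 47, 39, 139, 162, 159, 157, 157, 157, 157, 157, 157, 157, 150, 131, 140, 164, 166, 162, 142, 138, 164, 166, 138, 142, 138]
[[-0.0, 0.0021, 0.0028], [0, 0, 0], 0]
[[-0.0, 0.004, 0.0057], [0, 0, 0], 0]
[[-0.0, 0.0058, 0.0088], [0, 0, 0], 0]
[[-0.0, 0.0073, 0.0119], [0, 0, 0], 0]
[[-0.0, 0.0085, 0.0152], [0, 0, 0], 0]
[[-0.0001, 0.0095, 0.0185], [0, 0, 0], 0]
[[-0.0001, 0.0103, 0.022], [0, 0, 0], 0]
[[-0.0001, 0.0107, 0.0254], [0, 0, 0], 0]
[[-0.0001, 0.0109, 0.0289], [0, 0, 0], 0]
[[-0.0001, 0.0109, 0.0324], [0, 0, 0], 0]
[[-0.0001, 0.0105, 0.0359], [0, 0, 0], 0]
[[-0.0001, 0.0099, 0.0393], [0, 0, 0], 0]
[[-0.0001, 0.009, 0.0427], [0, 0, 0], 0]
[[-0.0001, 0.0079, 0.046], [0, 0, 0], 0]
[[-0.0002, 0.0065, 0.0493], [0, 0, 0], 0]
[[-0.0002, 0.0048, 0.0523], [0, 0, 0], 0]
[[-0.0002, 0.0029, 0.0553], [0, 0, 0], 0]
[[-0.0002, 0.0008, 0.0581], [0, 0, 0], 0]
```

drive_tool(plan=[[[0, 0.0021, 0.0028], [0, 0, 0], 0], [[0, 0.004, 0.0057], [0, 0, 0], 0], [[0, 0.0058, 0.0088], [0, 0, 0], 0], [[0, 0.0073, 0.0119], [0, 0, 0], 0], [[0, 0.0073, 0.0119], [0, 0, 0], 0]])

```text
clock: 13.17
tool_pos: [0.5842, 0.0847, 0.1628]
orientation: [155.8, 89.8, -50.5]
force: [-1.4, -1.3, 0.1]
opening: 0.0233
```

```bash
cat >> h.py <<'E'
def nxt(da,n):
    st();ft(); o,p,R=pose(); d=p-[.5876,.1298,0]; print(*rows(np.arctan2(d[1],d[0]),da,n),sep='\n')
E
python3 -c "
from h import *
nxt(-1.4,18)"
```

```text
t 13.17 [0.5842 0.0847 0.1628] ang -1.647 r 0.0453 F [-1.4 -1.3  0.1] M [-0.56  0.49 -0.04] op 0.0233
F radial out 1.4  F ccw -1.3
[[-0.0, 0.0009, 0.0034], [0, 0, 0], 0]
[[-0.0, 0.0019, 0.0068], [0, 0, 0], 0]
[[-0.0, 0.0025, 0.0102], [0, 0, 0], 0]
[[-0.0, 0.0029, 0.0137], [0, 0, 0], 0]
[[-0.0, 0.003, 0.0172], [0, 0, 0], 0]
[[-0.0, 0.0029, 0.0207], [0, 0, 0], 0]
[[-0.0001, 0.0025, 0.0241], [0, 0, 0], 0]
[[-0.0001, 0.0018, 0.0276], [0, 0, 0], 0]
[[-0.0001, 0.0008, 0.0309], [0, 0, 0], 0]
[[-0.0001, -0.0004, 0.0342], [0, 0, 0], 0]
[[-0.0001, -0.0019, 0.0374], [0, 0, 0], 0]
[[-0.0001, -0.0036, 0.0404], [0, 0, 0], 0]
[[-0.0001, -0.0055, 0.0434], [0, 0, 0], 0]
[[-0.0001, -0.0077, 0.0461], [0, 0, 0], 0]
[[-0.0001, -0.0101, 0.0487], [0, 0, 0], 0]
[[-0.0001, -0.0126, 0.0511], [0, 0, 0], 0]
[[-0.0002, -0.0154, 0.0532], [0, 0, 0], 0]
[[-0.0002, -0.0183, 0.0552], [0, 0, 0], 0]
```

There is no jam, so it is threading. I continue.

drive_tool(plan=[[[0, 0.0009, 0.0034], [0, 0, 0], 0], [[0, 0.0019, 0.0068], [0, 0, 0], 0], [[0, 0.0025, 0.0102], [0, 0, 0], 0], [[0, 0.0029, 0.0137], [0, 0, 0], 0], [[0, 0.003, 0.0172], [0, 0, 0], 0], [[0, 0.0029, 0.0207], [0, 0, 0], 0], [[0, 0.0025, 0.0241], [0, 0, 0], 0], [[0, 0.0018, 0.0276], [0, 0, 0], 0], [[0, 0.0008, 0.0309], [0, 0, 0], 0], [[0, -0.0004, 0.0342], [0, 0, 0], 0], [[0, -0.0019, 0.0374], [0, 0, 0], 0], [[0, -0.0036, 0.0404], [0, 0, 0], 0], [[0, -0.0055, 0.0434], [0, 0, 0], 0], [[0, -0.0077, 0.0461], [0, 0, 0], 0], [[0, -0.0101, 0.0487], [0, 0, 0], 0], [[0, -0.0126, 0.0511], [0, 0, 0], 0], [[0, -0.0126, 0.0511], [0, 0, 0], 0]])

```text
clock: 14.58
tool_pos: [0.5436, 0.1195, 0.1625]
orientation: [156.5, 89.9, -49.8]
force: [-3.8, 0.5, -0.0]
opening: 0.0234
```

```bash
python3 -c "
from h import *
nxt(-1.4,18);prof()"
```

```text
t 14.58 [0.5436 0.1195 0.1625] ang -2.911 r 0.0452 F [-3.8  0.5 -0. ] M [0.22 1.37 0.01] op 0.0234
F radial out 3.6  F ccw -1.3
[[-0.0, -0.0029, 0.002], [0, 0, 0], 0]
[[-0.0, -0.0059, 0.0039], [0, 0, 0], 0]
[[-0.0, -0.0089, 0.0055], [0, 0, 0], 0]
[[-0.0, -0.0121, 0.0069], [0, 0, 0], 0]
[[-0.0, -0.0154, 0.0081], [0, 0, 0], 0]
[[-0.0, -0.0188, 0.009], [0, 0, 0], 0]
[[-0.0, -0.0223, 0.0096], [0, 0, 0], 0]
[[-0.0, -0.0257, 0.01], [0, 0, 0], 0]
[[-0.0, -0.0292, 0.0101], [0, 0, 0], 0]
[[-0.0, -0.0327, 0.0099], [0, 0, 0], 0]
[[-0.0001, -0.0362, 0.0095], [0, 0, 0], 0]
[[-0.0001, -0.0396, 0.0088], [0, 0, 0], 0]
[[-0.0001, -0.043, 0.0078], [0, 0, 0], 0]
[[-0.0001, -0.0463, 0.0066], [0, 0, 0], 0]
[[-0.0001, -0.0494, 0.0051], [0, 0, 0], 0]
[[-0.0001, -0.0525, 0.0034], [0, 0, 0], 0]
[[-0.0001, -0.0554, 0.0014], [0, 0, 0], 0]
[[-0.0, -0.0581, -0.0008], [0, 0, 0], 0]
259 [208, 213, 218, 224, 147, 143, 129, 133, 137, 137, 138, 137, 140, 149, 83, 73, 74, 68, 99, 143, 141, 165, 166, 169, 143, 152, 175, 141, 140, 141]
263 [218, 213, 208, 204, 199, 200, 207, 202, 159, 160, 133, 117, 103, 86, 67, 110, 121, 191, 216, 231, 191, 190, 161, 125, 167, 175, 152, 141, 139, 138]
266 [218, 218, 216, 216, 215, 215, 210, 210, 216, 218, 218, 220, 221, 222, 210, 215, 221, 203, 205, 184, 167, 156, 165, 207, 199, 152, 130, 132, 134, 133]
```

The hub's lower edge is at row 178 (was 174.5), so it is sinking as expected. I continue.

drive_tool(plan=[[[0, -0.0029, 0.002], [0, 0, 0], 0], [[0, -0.0059, 0.0039], [0, 0, 0], 0], [[0, -0.0089, 0.0055], [0, 0, 0], 0], [[0, -0.0121, 0.0069], [0, 0, 0], 0], [[0, -0.0154, 0.0081], [0, 0, 0], 0], [[0, -0.0188, 0.009], [0, 0, 0], 0], [[0, -0.0223, 0.0096], [0, 0, 0], 0], [[0, -0.0257, 0.01], [0, 0, 0], 0], [[0, -0.0292, 0.0101], [0, 0, 0], 0], [[0, -0.0327, 0.0099], [0, 0, 0], 0], [[0, -0.0362, 0.0095], [0, 0, 0], 0], [[0, -0.0396, 0.0088], [0, 0, 0], 0], [[0, -0.043, 0.0078], [0, 0, 0], 0], [[0, -0.0463, 0.0066], [0, 0, 0], 0], [[0, -0.0494, 0.0051], [0, 0, 0], 0], [[0, -0.0525, 0.0034], [0, 0, 0], 0], [[0, -0.0554, 0.0014], [0, 0, 0], 0], [[0, -0.0581, -0.0008], [0, 0, 0], 0], [[0, -0.0581, -0.0008], [0, 0, 0], 0]])

```text
clock: 16.22
tool_pos: [0.5713, 0.1716, 0.1626]
orientation: [-177.3, 89.8, -23.6]
force: [1.2, 1.3, -0.8]
opening: 0.0234
```

```bash
python3 -c "
from h import *
nxt(-1.4,18);prof()"
```

```text
t 16.22 [0.5713 0.1716 0.1626] ang 1.943 r 0.0448 F [ 1.2  1.3 -0.8] M [ 0.4  -0.37 -0.01] op 0.0234
F radial out 0.7  F ccw -1.6
[[0.0, -0.0026, -0.0023], [0, 0, 0], 0]
[[0.0, -0.0049, -0.005], [0, 0, 0], 0]
[[0.0, -0.007, -0.0078], [0, 0, 0], 0]
[[0.0, -0.0088, -0.0107], [0, 0, 0], 0]
[[0.0, -0.0105, -0.0138], [0, 0, 0], 0]
[[0.0001, -0.0118, -0.0171], [0, 0, 0], 0]
[[0.0001, -0.013, -0.0204], [0, 0, 0], 0]
[[0.0001, -0.0138, -0.0238], [0, 0, 0], 0]
[[0.0001, -0.0144, -0.0272], [0, 0, 0], 0]
[[0.0001, -0.0147, -0.0307], [0, 0, 0], 0]
[[0.0001, -0.0148, -0.0342], [0, 0, 0], 0]
[[0.0001, -0.0145, -0.0377], [0, 0, 0], 0]
[[0.0001, -0.0141, -0.0412], [0, 0, 0], 0]
[[0.0001, -0.0133, -0.0446], [0, 0, 0], 0]
[[0.0001, -0.0123, -0.0479], [0, 0, 0], 0]
[[0.0002, -0.011, -0.0512], [0, 0, 0], 0]
[[0.0002, -0.0095, -0.0543], [0, 0, 0], 0]
[[0.0002, -0.0077, -0.0573], [0, 0, 0], 0]
259 [209, 213, 219, 225, 148, 144, 134, 99, 84, 86, 88, 89, 89, 89, 94, 76, 76, 75, 67, 125, 142, 148, 162, 163, 149, 152, 175, 141, 139, 141]
263 [217, 213, 208, 204, 199, 200, 206, 204, 182, 135, 86, 76, 76, 88, 75, 59, 107, 155, 209, 216, 214, 193, 172, 149, 144, 167, 152, 141, 139, 139]
266 [218, 218, 217, 216, 215, 215, 210, 210, 215, 219, 218, 221, 222, 222, 213, 210, 194, 194, 196, 196, 178, 178, 173, 203, 163, 141, 131, 133, 134, 133]
```

drive_tool(plan=[[[0, -0.0026, -0.0023], [0, 0, 0], 0], [[0, -0.0049, -0.005], [0, 0, 0], 0], [[0, -0.007, -0.0078], [0, 0, 0], 0], [[0, -0.0088, -0.0107], [0, 0, 0], 0], [[0, -0.0105, -0.0138], [0, 0, 0], 0], [[0, -0.0118, -0.0171], [0, 0, 0], 0], [[0, -0.013, -0.0204], [0, 0, 0], 0], [[0, -0.0138, -0.0238], [0, 0, 0], 0], [[0, -0.0144, -0.0272], [0, 0, 0], 0], [[0, -0.0147, -0.0307], [0, 0, 0], 0], [[0, -0.0148, -0.0342], [0, 0, 0], 0], [[0, -0.0145, -0.0377], [0, 0, 0], 0], [[0, -0.0141, -0.0412], [0, 0, 0], 0], [[0, -0.0133, -0.0446], [0, 0, 0], 0], [[0, -0.0123, -0.0479], [0, 0, 0], 0], [[0, -0.011, -0.0512], [0, 0, 0], 0], [[0, -0.0095, -0.0543], [0, 0, 0], 0], [[0, -0.0077, -0.0573], [0, 0, 0], 0], [[0, -0.0077, -0.0573], [0, 0, 0], 0]])

```text
clock: 17.85
tool_pos: [0.6263, 0.1523, 0.1628]
orientation: [-177.4, 89.8, -23.7]
force: [-3.9, -3.3, -0.3]
opening: 0.0231
```

```bash
python3 -c "
from h import *
o,p,R=pose(); d=p-[.5876,.1298,0]; a=np.arctan2(d[1],d[0]); nxt(-1.02-a,18);prof()"
```

```text
t 17.85 [0.6263 0.1523 0.1628] ang 0.528 r 0.0448 F [-3.9 -3.3 -0.3] M [-1.23  1.1  -0.  ] op 0.0231
F radial out -5.0  F ccw -0.9
[[0.0, 0.0021, -0.0033], [0, 0, 0], 0]
[[0.0, 0.0046, -0.0062], [0, 0, 0], 0]
[[0.0, 0.0074, -0.0089], [0, 0, 0], 0]
[[0.0, 0.0104, -0.0113], [0, 0, 0], 0]
[[0.0, 0.0136, -0.0135], [0, 0, 0], 0]
[[0.0, 0.0169, -0.0154], [0, 0, 0], 0]
[[0.0001, 0.0205, -0.017], [0, 0, 0], 0]
[[0.0001, 0.0241, -0.0183], [0, 0, 0], 0]
[[0.0001, 0.0278, -0.0193], [0, 0, 0], 0]
[[0.0001, 0.0317, -0.02], [0, 0, 0], 0]
[[0.0001, 0.0355, -0.0203], [0, 0, 0], 0]
[[0.0001, 0.0394, -0.0203], [0, 0, 0], 0]
[[0.0001, 0.0432, -0.0199], [0, 0, 0], 0]
[[0.0001, 0.047, -0.0193], [0, 0, 0], 0]
[[0.0001, 0.0508, -0.0183], [0, 0, 0], 0]
[[0.0, 0.0544, -0.017], [0, 0, 0], 0]
[[0.0, 0.0579, -0.0153], [0, 0, 0], 0]
[[0.0, 0.0613, -0.0134], [0, 0, 0], 0]
259 [209, 213, 218, 225, 147, 143, 135, 124, 139, 138, 138, 138, 138, 140, 146, 89, 74, 74, 71, 90, 144, 140, 159, 163, 165, 152, 174, 141, 140, 141]
263 [218, 213, 208, 204, 199, 201, 210, 186, 134, 137, 136, 136, 131, 115, 93, 63, 85, 107, 177, 159, 154, 163, 166, 155, 149, 165, 151, 141, 139, 139]
266 [201, 221, 219, 217, 218, 225, 171, 133, 137, 125, 116, 79, 56, 108, 222, 218, 177, 168, 158, 144, 141, 144, 143, 154, 187, 151, 132, 132, 134, 133]
```

drive_tool(plan=[[[0, 0.0021, -0.0033], [0, 0, 0], 0], [[0, 0.0046, -0.0062], [0, 0, 0], 0], [[0, 0.0074, -0.0089], [0, 0, 0], 0], [[0, 0.0104, -0.0113], [0, 0, 0], 0], [[0, 0.0136, -0.0135], [0, 0, 0], 0], [[0, 0.0169, -0.0154], [0, 0, 0], 0], [[0, 0.0205, -0.017], [0, 0, 0], 0], [[0, 0.0241, -0.0183], [0, 0, 0], 0], [[0, 0.0278, -0.0193], [0, 0, 0], 0], [[0, 0.0317, -0.02], [0, 0, 0], 0], [[0, 0.0355, -0.0203], [0, 0, 0], 0], [[0, 0.0394, -0.0203], [0, 0, 0], 0], [[0, 0.0432, -0.0199], [0, 0, 0], 0], [[0, 0.047, -0.0193], [0, 0, 0], 0], [[0, 0.0508, -0.0183], [0, 0, 0], 0], [[0, 0.0544, -0.017], [0, 0, 0], 0], [[0, 0.0579, -0.0153], [0, 0, 0], 0], [[0, 0.0613, -0.0134], [0, 0, 0], 0], [[0, 0.0613, -0.0134], [0, 0, 0], 0], [[0, 0.0613, -0.0134], [0, 0, 0], 0]])

```text
clock: 19.57
tool_pos: [0.6107, 0.091, 0.163]
orientation: [168.3, 89.8, -38.1]
force: [-1.6, -0.2, -0.6]
opening: 0.0233
```

```bash
python3 -c "
from h import *
st();ft();im=prof2();cv2.imwrite('pics/z_side.png',im)
a=cv2.imread('pics/l_side.png');cv2.imwrite('pics/z1.png',np.hstack([cv2.resize(q[130:220,220:300],(380,428),interpolation=0) for q in (a,im)]))"
```

```text
t 19.57 [0.6107 0.091  0.163 ] ang -1.034 r 0.0451 F [-1.6 -0.2 -0.6] M [0.09 0.75 0.02] op 0.0233
F radial out -0.6  F ccw -1.5
250 [55, 56, 57, 53, 52, 49, 39, 155, 163, 158, 156, 157, 157, 157, 158, 158, 161, 131, 136, 188, 237, 216, 174, 151, 148, 177, 188, 218, 196, 150, 131, 135, 134, 133, 134]
253 [56, 57, 58, 55, 51, 50, 45, 56, 167, 162, 158, 157, 157, 157, 157, 157, 157, 158, 166, 141, 95, 98, 194, 220, 248, 249, 219, 215, 170, 164, 164, 140, 136, 140, 138]
256 [55, 55, 55, 57, 56, 50, 49, 42, 73, 164, 160, 157, 157, 157, 157, 157, 157, 158, 162, 141, 103, 73, 73, 69, 76, 126, 136, 158, 163, 164, 163, 165, 138, 141, 140]
```

View pics/z1.png

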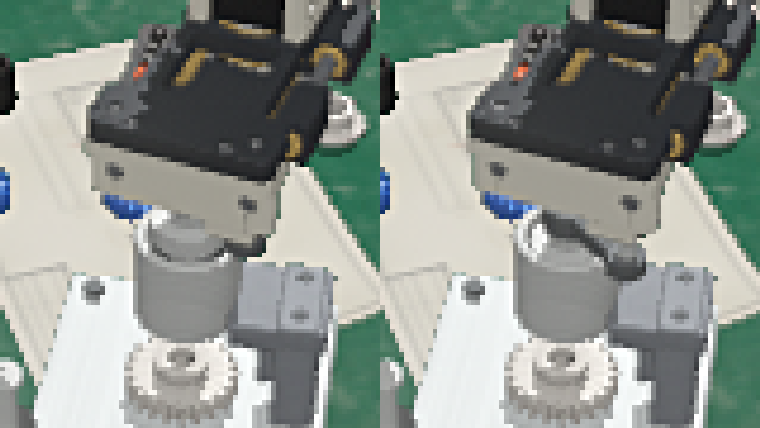

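At the same crank angle, the left picture was taken just before the drop and the right one now. The hub and crank arm sit clearly lower: the hub edge is at row 179.8, against 174 at first and 177 after the drop, so about 16 mm in total. The gear is untouched and the handle is still gripped at 23.3 mm, so I hand in.

```bash
python3 -c "
from plant import ctrl
print(ctrl.close_job())"
```

```text
the job is handed in; nothing more can be done
None
```

The clamp screw at the gear's station (station_2, the +y end) is dropped into its thread and turned forward about one full turn. The gripper still holds its handle. I handed the job in at 19.6 s.

- **Backward:** I turned the screw anticlockwise until the side view showed its hub drop, about 3 pixels or 8 mm, after roughly 2.7 to 3 rad. I then eased it back to the stop, with about 5 N at the handle, to fix the thread entry. That put the entry at a crank angle of about 5.29 rad, inside the 5.22–5.46 range where the drop was seen.
- **Forward:** I turned it clockwise to about 6.33 rad past the entry, slightly over one turn, with no jam. I put the uncertainty at roughly 0.05 rad.
- **Final check:** The hub sits about 5.9 pixels lower than at the start, which matches 8 mm for the drop plus 8 mm for one turn. The grip opening is 23.3 mm on the 24 mm handle, with about 1.6 N on the tool.
- **Other items:** The gear looks unmoved in the last picture. I did not touch the setting block or the other screw, though I took no separate final picture of them.
- **What disagreed:** My first camera estimate of the screw axis was about 2.5 mm off, and I corrected it from the gripped poses and forces. For part of the backward turn the hand hid the hub, so I went by handle force until it came back into view.

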